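Index the mitre saw arm one hole over

TASK

The round dowel lying on the mitre saw frame gets a 15 degree cut next. With a fingertip hooked under the yellow pull ring of the saw arm's spring pin, lift the pin clear of its hole, swing the arm one hole towards the side on which the round dowel lies, and let the pin drop fully home in that hole. The saw itself is out of the frame; leave the dowel, the square batten and everything else on the bench where they are.

Things in the scene. Friction and masses are not known exactly. Their poses are not given: they have to be found in the camera images.
- mitre_box: Frame of a hand mitre saw, fixed to the bench: grey bed 470 mm wide, plywood top at 52 mm, aluminium back fence (top 107 mm). Origin: on the vertical pivot axis of the red saw arm, at bench height. x points away from the operator, through the fence; y to the operator's left along the fence; z up.
- middle_hole (a point): Middle hole of the steel quadrant, the arc-shaped plate in front of the bed under the arm; point on its top face, 22 mm above the bench. 7 holes of 13 mm lie on a circle of 190 mm radius about the pivot, 15 degrees (50 mm of arc) apart, from -45 to +45 degrees. Fixed to mitre_box, same axes. Every run begins with the pin in this hole.
- guide_arm (a joint): Swing of the saw arm about the pivot, rad: 0 = square, its front end towards the operator (the frame's -x); positive = front end swung to the operator's left (+y of mitre_box). Starts at 0; holes at whole multiples of 0.2618; stops at +-0.80. Turns with light friction, stays where it is left; locked by the pin it has +-0.008 of play.
- front_post (a point): Front saw guide post on the arm, 90 mm in front of the pivot: two upright rods with a cap, 42 mm wide, top 191 mm above the bench; this point is on its middle, 115 mm high. A like post stands 58 mm behind the pivot. The arm itself is a flat red bar 30 mm wide, 27 to 37 mm above the bench.
- index_pin (a joint): Lift of the spring index pin, m: 0 = fully home, 8 mm deep in the plate, so clear of the hole above 0.008; upper stop 0.024. It slides straight up in the plunger body (26 mm wide, top at 72 mm) on the arm, 190 mm in front of the pivot. The spring pushes it down: 5 N when home, 9 N at 0.015. Let go between holes, its round nose rides on the plate and drops into a hole that comes beneath.
- ring_center (a point): Centre of the yellow pull ring, rigid on top of the pin: inside diameter 54 mm, bar 6 mm. Pin home: 105 mm above the bench, 169 mm in front of the pivot. Axes turn with the arm: x level towards the pivot, y left, z up. The ring leans 45 degrees, top towards the pivot: a finger pointing down and away from the operator goes through. Its foot is a collar on the pin, 18 mm wide, top at 84 mm.
- dowel_center (a point): Middle of the round beech dowel, 22 mm in diameter and 180 mm long, lying loose on the bed along the fence on one side (+y or -y of mitre_box, changing from run to run). The arm is to be swung towards this side.
- batten: Square dark batten, 22 x 22 x 180 mm, loose on the bed along the fence on the other side; origin under its middle. Leave alone.
- mallet: Turned wooden carving mallet standing on its head, 92 mm wide, 208 mm tall; origin under its middle. Leave alone.
- gouge: Carving gouge lying on the bench, wooden handle 131 mm and steel blade 105 mm along its x axis, 29 mm high; origin where blade and handle meet, at bench height. Leave alone.
- glue_bottle: White glue bottle with red cap, 60 mm wide, 165 mm tall; origin under its middle. Leave alone.
- tape_roll: Blue roll of tape lying flat, 100 mm wide, 24 mm high; origin under its middle. Leave alone.
- try_square: Try square lying flat, dark wooden stock 115 mm and steel blade 150 mm, 16 mm high; origin between them at bench height. Leave alone.
- offcut: Wooden offcut 60 x 40 x 22 mm; origin under its middle. Leave alone.
Not all that is in view belongs to the job. What is shaped like the part that bears dowel_center but orange or turquoise is not meant.

How it is judged:
By the outcome, as a careful person would: the job done as asked, in the order asked, and still so for the second after the job is handed in, with the robot touching nothing.
It also fails if it takes over 43 s, if anything falls off the work surface, if the arm or the gripper's body presses on something with over 40 N, if the wrist force passes 120 N, or if a joint passes its speed limit or range.

ROBOT

A 6-joint arm with a two-finger parallel gripper is mounted at the origin on the work surface. World frame = base frame: x ahead of the robot, y to its left, z up, the work surface at z = 0. Lengths are in mm, angles in rad, forces in N, time in s.
With the tool pointing down it reaches from about 350 to 775 mm from the base axis. Payload 5.5 kg.
Tool frame: the origin (TCP) lies on the centre line of the jaws, within the pads' length; the fingertips stand 19 mm ahead of it and the grasp point (between the pads) is the TCP; y points along the fingers, z is the direction in which the jaws open and shut, and the axes are right-handed (so a half turn about y gives the same grasp; the last joint's range is limited). The gripper opens to 85 mm and grips with 20 to 120 N. Pads are 22 mm wide; open, the fingers measure 114 mm over their backs; the gripper's body (76 mm by 85 mm) begins 54 mm behind the grasp point. The pads swing forward as they close: fully open they stand 13 mm farther back than shut.
Start: joints at [-1.302, 0.313, 0.046, 1.304, 0, 1.431], TCP at [228.568, -527.665, 210.823] pointing down, gripper open.
Joint ranges: [-2.76, 2.76], [-0.86, 1.69], [-1.03, 1.26], [-2.2, 2.34], [-1.47, 1.5], [-3.14, 3.14]. Speed limits (rad/s): [2.57, 2.57, 3.14, 3.14, 3.14, 3.14].

INTERFACE

Orientations are given as a unit quaternion [w, x, y, z].
In Python, from rig import ctrl gives the robot as it stands.
- The arm moves only by the tool play_rows, never from a script. Its argument "series" is a list of rows, each a list of 4 numbers: the shift along the tool's x, y, z in units of 60 cm (1.0 is 60 cm), then the turn about the tool's y in units of 120 degrees (1.0 is 120 degrees). In form: [[x, y, z, twist], ...]. A call has exactly 10 rows; each row is the pose to reach, as a shift and turn from the pose measured when the call began, along the tool's axes at that moment; what a row does not reach only later rows make up. A row lasts 1/10 s, in which the tool goes at most 50 mm and 8.59 degrees, less where a joint would pass 70% of its speed; a pose out of reach is approached as far as the arm can. A call with a number of a shift or a turn outside -1 to 1 is refused whole. A call with a gripper value outside its range is refused whole. "claw" is the closure in counts, from 0 (fully open) to 255 (shut), set as the call begins (left out, the last holds). The fingers move at their own pace and stop on an object; the grip force is fixed at half the most. Time passes only in rows, so rows that repeat a pose let the fingers close, or fill a call up. It gives the time, the measured TCP pose, the force and the opening at its end, in the units of the state.
- ctrl.observe(): the state, without advancing time (a new reading comes with each control period).
- ctrl.capture(name): name is "scene" or "top"; returns the picture (384x512x3 uint8, red, green, blue); there is no depth.
- ctrl.camera_info(name): a dict with "vertical_fov" (degrees; the focal length in pixels is half the picture's height over the tangent of half this angle, whatever the lens; pixels are square), "cx", "cy" (the principal point, pixels), "cam_to_world" (4x4, takes a point from camera to world coordinates). Camera axes: x right, y down, z forward; pixel columns grow to the right and rows downward; lengths in mm; the calibration is good to about 2 mm. A picture is of the moment at which its call begins. camera_info takes no time and is no camera call.
- ctrl.close_job(): hands the job in, once; it reports no verdict.
The state is a dict: "time_s": time; "q": joint angles; "dq": joint speeds; "tau": joint torques, N m; "tool_pos": TCP position; "eef_rot": TCP orientation; "wrist_force": force on the tool from outside, world axes, zero at the start; "moment": the same for the moment, N m; "width": finger opening in mm.
Only numpy, scipy, OpenCV 4.12 (cv2) and the standard library are available. Lean on these libraries where they do the work, as an engineer would, in place of code of your own. Each camera call takes 0.05 s, during which the arm holds its last target. There are 200 camera calls.

## Working session

There is one attempt and no reset: what is moved stays moved. The work goes in short steps, Python scripts to look and compute and a tool call to move; the robot and the scene stay as the last step left them, time stands still between calls to the robot, and variables do not carry over. Pictures are saved under pics/ and viewed, about 8 in all and at most 12, crops included, and the job is handed in when it is done.

Besides the shell and the picture viewer there is one more tool, called after "Request:" as name(argument=value, ...), one argument or row to a line, values as JSON. play_rows: Moves the arm, as the interface text tells. Its arguments: {"type":"object","properties":{"series":{"type":"array","items":{"type":"array","items":{"type":"number"}}},"claw":{"type":"number"}},"required":["series"]}

```bash
mkdir -p pics
cat > h.py <<'E'
import numpy as np, cv2
from rig import ctrl
from scipy.spatial.transform import Rotation as R
def ray(n,u,v):
    c=ctrl.camera_info(n); f=192/np.tan(np.radians(c['vertical_fov'])/2); T=np.array(c['cam_to_world'])
    d=T[:3,:3]@np.array([(u-c['cx'])/f,(v-c['cy'])/f,1]); return T[:3,3],d
def at(n,u,v,z):
    o,d=ray(n,u,v); return o+d*(z-o[2])/d[2]
def proj(n,p):
    c=ctrl.camera_info(n); f=192/np.tan(np.radians(c['vertical_fov'])/2); T=np.linalg.inv(np.array(c['cam_to_world']))
    q=T[:3,:3]@np.array(p,float)+T[:3,3]; return q[:2]/q[2]*f+[c['cx'],c['cy']]
def snap(n,f,crop=None,s=1):
    im=ctrl.capture(n)[:,:,::-1]
    if crop: im=im[crop[1]:crop[3],crop[0]:crop[2]]
    cv2.imwrite('pics/'+f,cv2.resize(im,None,fx=s,fy=s,interpolation=cv2.INTER_CUBIC))
E
python3 - <<'E'
from h import *
print(ctrl.observe())
for n in('scene','top'):
    print(ctrl.camera_info(n)); snap(n,n+'0.png',s=1.5)
E
```

```text
{'time_s': 0.0, 'q': array([-1.30161367e+00,  3.13989137e-01,  4.49566591e-02,  1.30360270e+00,
        2.03560794e-05,  1.43118459e+00]), 'dq': array([-0.00012188, -0.00075699,  0.00038545,  0.00080343, -0.00146446,
       -0.0016638 ]), 'tau': array([-6.43774747e-04, -4.80625069e+01,  2.98533547e+01,  1.92943937e-02,
       -2.21630235e-04,  1.06379136e-05]), 'tool_pos': array([ 228.40517546, -527.07959813,  209.90619462]), 'eef_rot': array([ 0.1434914 , -0.14356121,  0.69303625, -0.69173778]), 'wrist_force': array([-0.47734862,  0.74437418,  0.52710162]), 'moment': array([ 0.02914782, -0.05934436,  0.04690593]), 'width': 85.70027805047727}
{'vertical_fov': 55.20183721435255, 'cx': 253.49802059878198, 'cy': 193.35772116261177, 'cam_to_world': array([[ 7.54234258e-01,  5.42595154e-01, -3.69758276e-01,
         9.62773911e+02],
       [ 6.56404044e-01, -6.37027041e-01,  4.04141411e-01,
        -4.28274537e+02],
       [-1.62608487e-02, -5.47528125e-01, -8.36629271e-01,
         1.05113306e+03],
       [ 0.00000000e+00,  0.00000000e+00,  0.00000000e+00,
         1.00000000e+00]])}
{'vertical_fov': 49.13530450401426, 'cx': 249.91419237894647, 'cy': 188.7451022213621, 'cam_to_world': array([[-2.64023445e-02, -9.94642147e-01,  9.99495626e-02,
         4.04909940e+02],
       [-9.99635975e-01,  2.57142458e-02, -8.16672619e-03,
         4.14435000e+01],
       [ 5.55284245e-03, -1.00128799e-01, -9.94958989e-01,
         1.26748692e+03],
       [ 0.00000000e+00,  0.00000000e+00,  0.00000000e+00,
         1.00000000e+00]])}
```

View pics/top0.png

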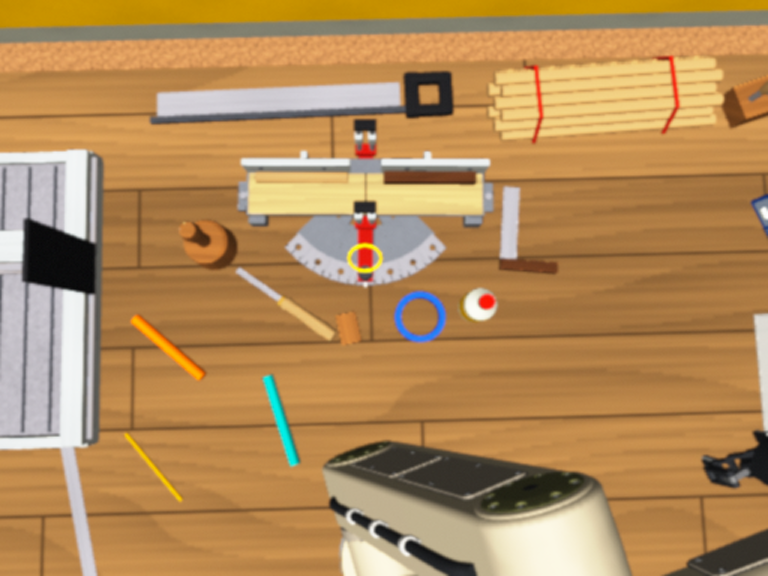

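View pics/scene0.png

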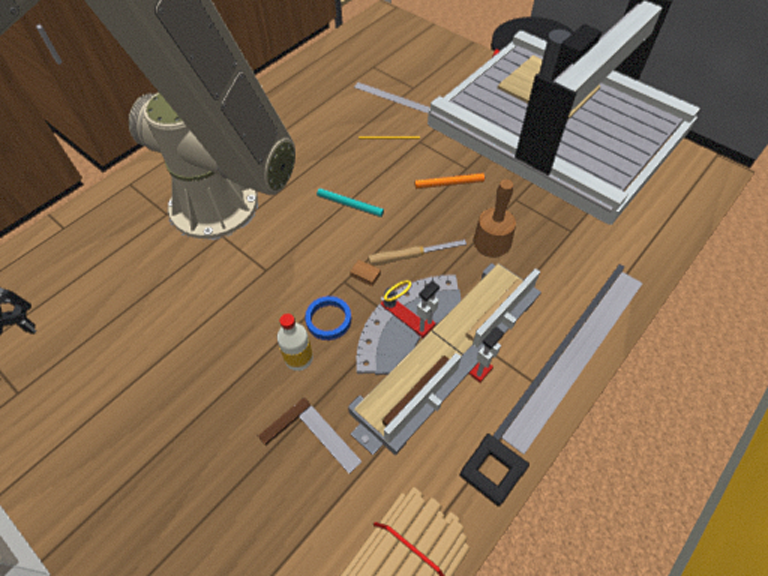

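The top view shows the pale round dowel at about (300,178), on the operator's left (+y). The dark batten is on the right at (430,177), and the ring is at (364,257). The swing is therefore +15°. Next I'll take enlarged crops to measure the pose.

Run:
```python
from h import *
snap('top','t1.png',(155,70,335,200),4.4)
snap('scene','s1.png',(225,160,365,305),4.1)
```

```text
(no output)
```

View pics/t1.png

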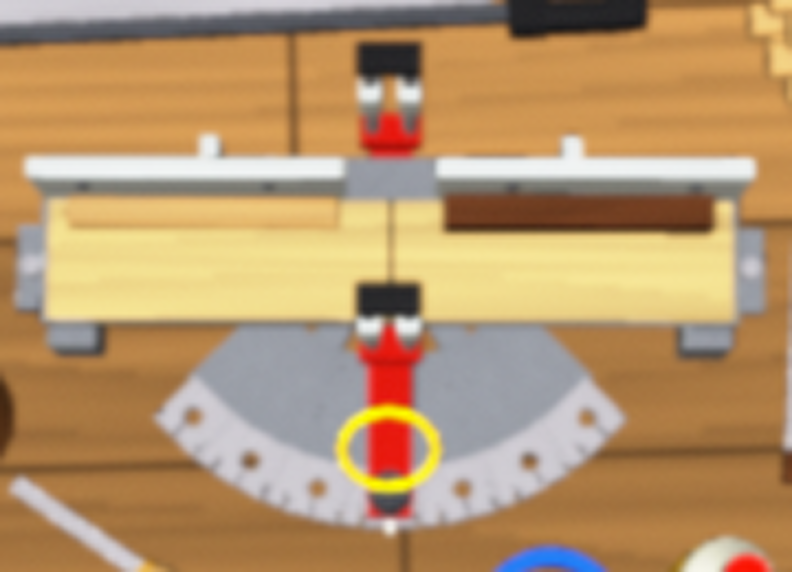

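View pics/s1.png

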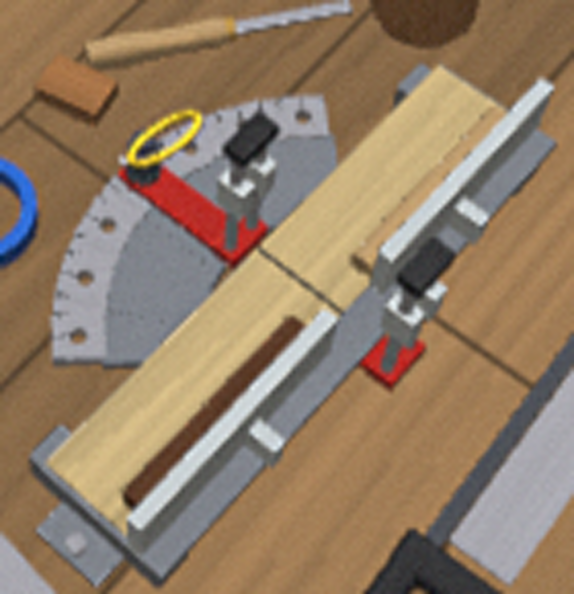

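```bash
cat >> h.py <<'E'
def fit():
    from scipy.optimize import least_squares
    a=np.radians([45,30,15,-15,-30,-45])
    uv=np.array([(193,416),(250,460),(317,488),(463,488),(529,460),(587,416)])/4.4+[155,70]
    P=np.array([at('top',*p,22)[:2] for p in uv]); m=190*np.c_[-np.cos(a),np.sin(a)]
    f=lambda s:((m@np.array([[np.cos(s[2]),np.sin(s[2])],[-np.sin(s[2]),np.cos(s[2])]])+s[:2])-P).ravel()
    return least_squares(f,[600,0,0])
E
python3 - <<'E'
from h import *
r=fit(); print(r.x,r.fun.round(1)); x,y,t=r.x
def W(p): return np.array([x+p[0]*np.cos(t)-p[1]*np.sin(t),y+p[0]*np.sin(t)+p[1]*np.cos(t),p[2]])
print('ring pred',W((-169,0,105)),'top@105',at('top',389/4.4+155,448/4.4+70,105))
o1,d1=ray('top',389/4.4+155,448/4.4+70);o2,d2=ray('scene',165/4.1+225,138/4.1+160)
s=np.linalg.lstsq(np.c_[d1,-d2],o2-o1,rcond=None)[0];print('tri',o1+d1*s[0],o2+d2*s[1])
for a,uv in((-15,(108,224)),(-30,(85,276)),(-45,(78,335)),(45,(303,116))):
    b=np.radians(a);print(a,at('scene',uv[0]/4.1+225,uv[1]/4.1+160,22)-W((-190*np.cos(b),190*np.sin(b),22)))
s=ctrl.observe();Q=R.from_quat(np.roll(s['eef_rot'],-1));print(Q.as_matrix().round(3))
for n,u,v in(('dowel',200/4.4+155,212/4.4+70),('offcut',348/1.5,328/1.5),('mallet',208/1.5,243/1.5),('gouge',280/1.5,297/1.5),('tape',420/1.5,316/1.5)):print(n,at('top',u,v,63 if n=='dowel' else 20))
E
```

```text
[ 7.37619117e+02  4.47142538e+01 -2.56518609e-02] [-0.1  0.3 -0.  -0.   0.1 -0.3  0.1  0.5 -0.1 -0.4 -0.1 -0. ]
ring pred [568.67471635  49.04894286 105.        ] top@105 [569.65733132  48.8100923  105.        ]
tri [569.83168092  48.81788825 103.76975816] [572.51084088  51.78195007 104.16823116]
-15 [3.62114892 2.17481559 0.        ]
-30 [2.74418747 2.24698113 0.        ]
-45 [2.84956336 1.56931225 0.        ]
45 [4.34824604 1.07791011 0.        ]
[[-0.918 -0.     0.398]
 [-0.398  0.001 -0.918]
 [-0.    -1.    -0.001]]
dowel [737.37798101 170.94289396  63.        ]
offcut [442.51395759  86.62639805  20.        ]
mallet [619.46869298 362.72367131  20.        ]
gouge [507.41828192 220.11356063  20.        ]
tape [462.4843916  -56.42137887  20.        ]
```

The fit is consistent: pivot about (738.5, 45.5), yaw −1.5°, and the ring centre triangulates to about (570, 49.5, 104), which matches the given 105. The interface keeps the tool pointing down. So I'll pass one fingertip down through the leaning ring and use the other finger to hold the ring's side bar.

Request:
play_rows(
  series=[
    [-0.1, -0.1, -0.06, -0.067],
    [-0.55, -0.1, -0.416, -0.667],
    [-0.55, -0.1, -0.416, -0.667],
    [-0.55, -0.1, -0.416, -0.667],
    [-0.55, -0.1, -0.416, -0.667],
    [-0.55, -0.1, -0.416, -0.667],
    [-0.55, -0.1, -0.416, -0.667],
    [-0.55, -0.1, -0.416, -0.667],
    [-0.55, -0.1, -0.416, -0.667],
    [-0.55, -0.1, -0.416, -0.667],
  ],
  claw=165,
)

```text
time_s: 1.2
tool_pos: [433.3, -164.1, 271.0]
eef_rot: [0.558, -0.557, 0.435, -0.435]
wrist_force: [-0.1, -0.8, -0.2]
width: 30.5
```

```bash
cat >> h.py <<'E'
PIV=np.array([738.5,45.5]); YAW=-0.0257
def W(p,th=0):  # mitre/arm-frame point, arm swung th -> world  (arm turns by -th about world z)
    a=YAW-th; c,s=np.cos(a),np.sin(a); return np.array([PIV[0]+c*p[0]-s*p[1],PIV[1]+s*p[0]+c*p[1],p[2]])
def go(target,zdeg):  # print row numbers to put TCP at target with tool z heading zdeg
    s=ctrl.observe(); M=R.from_quat(np.roll(s['eef_rot'],-1)).as_matrix()
    h=np.degrees(np.arctan2(M[1,2],M[0,2])); tw=-((zdeg-h+180)%360-180)
    print('t',round(s['time_s'],2),'pos',s['tool_pos'].round(1),'h',h.round(2),'tilt',M[:,1].round(3),'q',s['q'].round(2),'w',round(s['width'],1),'F',s['wrist_force'].round(1))
    print('rows',(M.T@(np.array(target)-s['tool_pos'])/600).round(4),(tw/120).round(4))
E
python3 - <<'E'
from h import *
print(W((-169,24,0)));go(W((-169,24,180)),88.5)
E
```

```text
[570.17254044  73.83489645   0.        ]
t 1.2 pos [ 433.3 -164.1  271. ] h 14.02 tilt [ 0.001  0.002 -1.   ] q [-0.54  0.08 -0.09  1.39  0.    0.79] w 30.5 F [-0.1 -0.8 -0.2]
rows [-0.3293  0.1523  0.3172] -0.6207
```

Request:
play_rows(
  series=[
    [-0.3293, 0.1, 0.3172, -0.6207],
    [-0.3293, 0.1, 0.3172, -0.6207],
    [-0.3293, 0.1, 0.3172, -0.6207],
    [-0.3293, 0.1, 0.3172, -0.6207],
    [-0.3293, 0.1, 0.3172, -0.6207],
    [-0.3293, 0.1, 0.3172, -0.6207],
    [-0.3293, 0.1, 0.3172, -0.6207],
    [-0.3293, 0.1, 0.3172, -0.6207],
    [-0.3293, 0.1, 0.3172, -0.6207],
    [-0.3293, 0.1, 0.3172, -0.6207],
  ],
)

```text
time_s: 2.2
tool_pos: [570.0, 74.1, 211.0]
eef_rot: [0.708, -0.707, 0.009, -0.009]
wrist_force: [-0.1, -0.0, 0.4]
width: 30.0
```

Run:
```python
from h import *
go(W((-169,24,150)),88.5)
snap('scene','s2.png',(225,120,365,260),4.2)
```

```text
t 2.2 pos [570.   74.1 211. ] h 88.54 tilt [-0.     0.002 -1.   ] q [-0.01  0.31  0.05  1.3   0.    0.01] w 30.0 F [-0.1 -0.   0.4]
rows [ 0.0004  0.1017 -0.0006] 0.0003
```

View pics/s2.png

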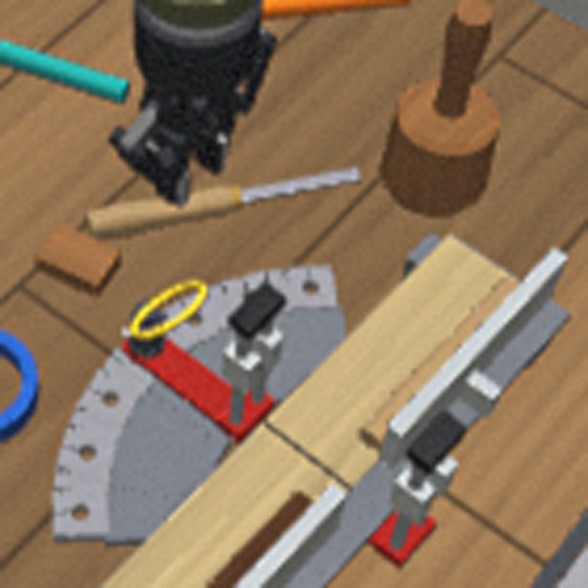

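The gripper is over the ring with tips clear (ring at crop (170,310), fingers at about (180,190), high above it). Descending.

Request:
play_rows(
  series=[
    [0, 0.02, 0, 0],
    [0, 0.04, 0, 0],
    [0, 0.06, 0, 0],
    [0, 0.08, 0, 0],
    [0, 0.1, 0, 0],
    [0, 0.11, 0, 0],
    [0, 0.115, 0, 0],
    [0, 0.12, 0, 0],
    [0, 0.125, 0, 0],
    [0, 0.125, 0, 0],
  ],
)

```text
time_s: 3.25
tool_pos: [570.0, 74.1, 136.1]
eef_rot: [0.708, -0.706, 0.01, -0.01]
wrist_force: [-0.8, -0.3, -0.4]
width: 30.2
```

Run:
```python
from h import *
go(W((-169,24,108)),88.5)
cv2.imwrite('pics/c3.png',np.hstack([cv2.resize(ctrl.capture(n)[b:b+70,a:a+70,::-1],(400,400),interpolation=2) for n,a,b in(('top',208,125),('scene',230,155))]))
```

```text
t 3.25 pos [570.   74.1 136.1] h 88.37 tilt [ 0.     0.002 -1.   ] q [-0.01  0.34 -0.1   1.13  0.    0.02] w 30.2 F [-0.8 -0.3 -0.4]
rows [ 0.0003  0.0468 -0.0004] -0.0011
```

View pics/c3.png

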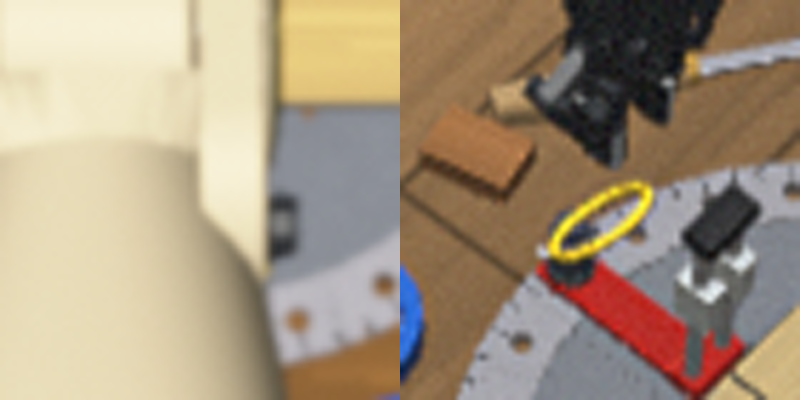

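Run:
```python
from h import *
f=lambda p:((proj('scene',p)-[230,155])/.175+[400,0]).round(0)
for n,p in(('ring',(-169,0,105)),('innerpad tip',(-169,9,117)),('inner back',(-169,-5.7,117)),('outer tip',(-169,39,117)),('outer 130',(-169,39,130)),('inner 130',(-169,2,130)),('inner 120 near',(-158,2,117)),('ring top',(-148,0,126)),('ring +y',(-169,30,105))): print(n,f(W(p)))
```

```text
ring [595. 219.]
innerpad tip [606. 197.]
inner back [588. 214.]
outer tip [643. 162.]
outer 130 [644. 149.]
inner 130 [598. 191.]
inner 120 near [613. 216.]
ring top [625. 220.]
ring +y [632. 185.]
```

Run:
```python
from h import *
im=cv2.resize(ctrl.capture('scene')[145:215,235:305,::-1],(770,770),interpolation=2)[:600].copy()
cv2.imwrite('pics/c4raw.png',im)
f=lambda p:tuple(int(v) for v in (proj('scene',p)-[235,145])*11)
for z in (117,):
  for y0,y1,c in((-5.7,9,(0,255,0)),(39,53.7,(255,255,0))):
    cv2.polylines(im,[np.array([f(W(p)) for p in((-180,y0,z),(-158,y0,z),(-158,y1,z),(-180,y1,z))])],True,c,1)
a=np.linspace(0,6.3,60)
cv2.polylines(im,[np.array([f(W((-169+21.2*np.cos(b),30*np.sin(b),105+21.2*np.cos(b)))) for b in a])],True,(255,0,255),1)
cv2.imwrite('pics/c4.png',im)
```

```text
(no output)
```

View pics/c4.png

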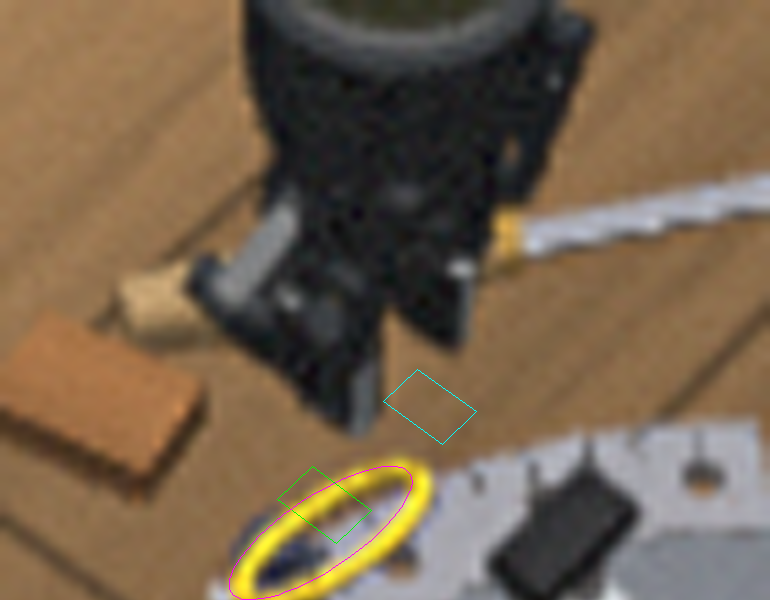

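The predicted tip outline doesn't match the image: the visible tips, at about (360,435) and (450,350), sit higher than projected. I'll check this against the start picture before going lower.

Run:
```python
from h import *
c=np.array([228.4,-527.1,209.9]);Z=np.array([.398,-.918,0]);X=np.array([-.918,-.398,0])
a=cv2.imread('pics/top0.png');b=cv2.imread('pics/scene0.png')
out=[]
for n,im,(x0,y0,x1,y1) in(('top',a,(668,400,768,520)),('scene',b,(0,255,100,375))):
    im=cv2.resize(im[y0:y1,x0:x1],None,fx=3.8,fy=3.8,interpolation=2)
    for s,col in((-1,(0,255,0)),(1,(255,255,0))):
      for dz,cc in((-6,col),(-19,(0,0,255))):
        P=[c+s*Z*w+X*u+[0,0,dz] for w,u in((43,-11),(43,11),(57,11),(57,-11))]
        cv2.polylines(im,[np.array([((proj(n,p)*1.5-[x0,y0])*3.8).astype(int) for p in P])],True,cc,1)
    out.append(im)
cv2.imwrite('pics/c5.png',np.hstack(out))
```

```text
(no output)
```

View pics/c5.png

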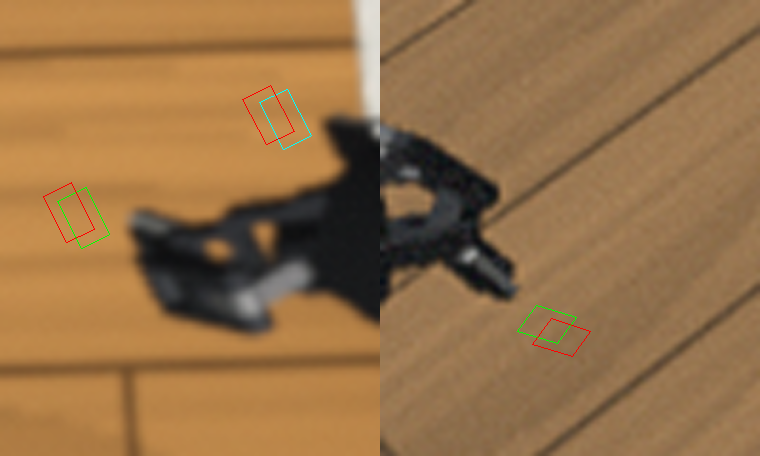

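Run:
```python
from h import *
def tri(a,b):
    o1,d1=ray('top',*a);o2,d2=ray('scene',*b);s=np.linalg.lstsq(np.c_[d1,-d2],o2-o1,rcond=None)[0];return o1+d1*s[0],o2+d2*s[1]
c=np.array([228.4,-527.1,209.9])
for tu,su in(((133,218),(513,293)),((160,305),(487,297))):
  p,q=tri(((tu[0]/3.8+668)/1.5,(tu[1]/3.8+400)/1.5),(((su[0]-380)/3.8)/1.5,(su[1]/3.8+255)/1.5))
  print(p.round(),q.round(),'rel to tcp',((p+q)/2-c).round(), 'along Z,X',((p+q)/2-c)@[.398,-.918,0],((p+q)/2-c)@[-.918,-.398,0])
# current: tip on scene image at z unknown
for uv in((365,435),(455,350)):
  for z in(117,150,160,170): print(z,at('scene',uv[0]/11+235,uv[1]/11+145,z).round(1))
```

```text
[ 215. -482.  243.] [ 216. -480.  242.] rel to tcp [-13.  46.  33.] along Z,X -46.95718960881253 -6.665708361364988
[ 174. -503.  220.] [ 182. -491.  212.] rel to tcp [-50.  30.   6.] along Z,X -47.54338486447522 34.38944975783112
117 [563.1  76.9 117. ]
150 [577.2  59.  150. ]
160 [581.5  53.6 160. ]
170 [585.8  48.2 170. ]
117 [563.8 116.  117. ]
150 [577.9  96.8 150. ]
160 [582.2  91.  160. ]
170 [586.4  85.1 170. ]
```

Both views agree that the visible tips are about 40 mm higher than the stated "19 mm ahead of the TCP". I'll descend gently and confirm by touch and width before relying on either value.

Request:
play_rows(
  series=[
    [0, 0.006, 0, 0],
    [0, 0.012, 0, 0],
    [0, 0.018, 0, 0],
    [0, 0.024, 0, 0],
    [0, 0.03, 0, 0],
    [0, 0.035, 0, 0],
    [0, 0.04, 0, 0],
    [0, 0.044, 0, 0],
    [0, 0.046, 0, 0],
    [0, 0.046, 0, 0],
  ],
)

```text
time_s: 4.4
tool_pos: [570.1, 74.1, 108.7]
eef_rot: [0.708, -0.706, 0.01, -0.01]
wrist_force: [-0.3, -0.5, 0.6]
width: 30.5
```

Run:
```python
from h import *
go(W((-169,24,108)),88.5)
im=cv2.resize(ctrl.capture('scene')[150:215,235:305,::-1],None,fx=11,fy=9.2,interpolation=2).copy()
cv2.imwrite('pics/c6.png',im)
```

```text
t 4.4 pos [570.1  74.1 108.7] h 88.37 tilt [ 0.     0.002 -1.   ] q [-0.01  0.36 -0.14  1.07  0.    0.02] w 30.5 F [-0.3 -0.5  0.6]
rows [ 0.0001  0.0011 -0.0004] -0.001
```

View pics/c6.png

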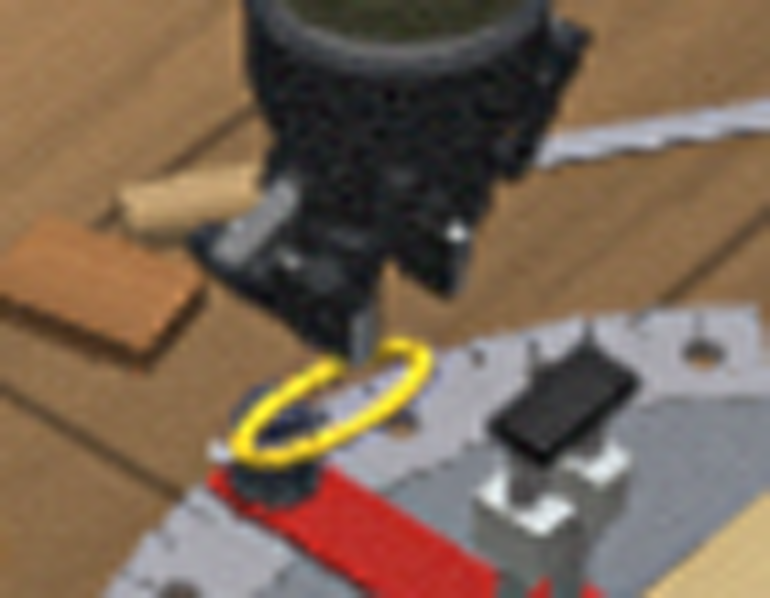

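The ring's far bar at (345,370) passes just beneath the inner fingertip at (360,355), so the tip is at about z≈130 and 40 mm more descent is needed. I'll go down in force-checked steps.

Request:
play_rows(
  series=[
    [0, 0.004, 0, 0],
    [0, 0.008, 0, 0],
    [0, 0.012, 0, 0],
    [0, 0.016, 0, 0],
    [0, 0.02, 0, 0],
    [0, 0.024, 0, 0],
    [0, 0.028, 0, 0],
    [0, 0.032, 0, 0],
    [0, 0.034, 0, 0],
    [0, 0.034, 0, 0],
  ],
)

```text
time_s: 5.45
tool_pos: [570.1, 74.1, 88.2]
eef_rot: [0.708, -0.706, 0.01, -0.01]
wrist_force: [-0.8, -0.6, 0.8]
width: 29.8
```

Request:
play_rows(
  series=[
    [0, 0.004, 0, 0],
    [0, 0.008, 0, 0],
    [0, 0.012, 0, 0],
    [0, 0.016, 0, 0],
    [0, 0.02, 0, 0],
    [0, 0.024, 0, 0],
    [0, 0.028, 0, 0],
    [0, 0.03, 0, 0],
    [0, 0.03, 0, 0],
    [0, 0.03, 0, 0],
  ],
)

```text
time_s: 6.45
tool_pos: [570.1, 74.2, 70.2]
eef_rot: [0.708, -0.706, 0.01, -0.01]
wrist_force: [-0.2, 0.1, -0.8]
width: 30.4
```

Run:
```python
from h import *
go(W((-169,24,68)),88.5)
im=cv2.resize(ctrl.capture('scene')[150:215,235:305,::-1],None,fx=11,fy=9.2,interpolation=2).copy()
cv2.imwrite('pics/c7.png',im)
```

```text
t 6.45 pos [570.1  74.2  70.2] h 88.37 tilt [ 0.     0.002 -1.   ] q [-0.01  0.39 -0.2   0.98  0.    0.02] w 30.4 F [-0.2  0.1 -0.8]
rows [ 0.0001  0.0037 -0.0005] -0.0011
```

View pics/c7.png

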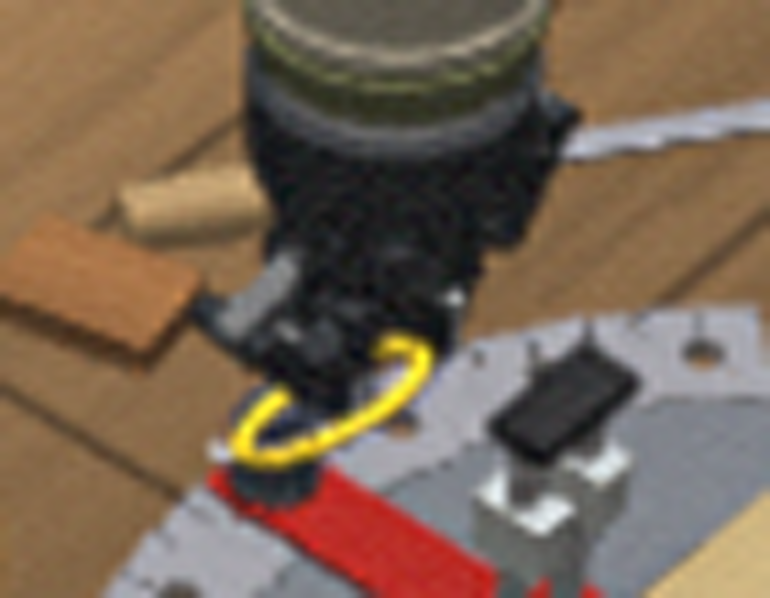

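The inner fingertip, at (355,405), now passes through the ring: in front of the far bar and behind the near bar, with no contact force. Next I'll centre on the side bar and close.

Request:
play_rows(
  series=[
    [0, 0.002, 0.005, 0],
    [0, 0.002, 0.005, 0],
    [0, 0.002, 0.005, 0],
    [0, 0.002, 0.005, 0],
    [0, 0.002, 0.005, 0],
    [0, 0.002, 0.005, 0],
    [0, 0.002, 0.005, 0],
    [0, 0.002, 0.005, 0],
    [0, 0.002, 0.005, 0],
    [0, 0.002, 0.005, 0],
  ],
  claw=213,
)

```text
time_s: 7.5
tool_pos: [570.3, 77.2, 69.1]
eef_rot: [0.708, -0.706, 0.01, -0.01]
wrist_force: [-0.4, 0.0, -0.2]
width: 14.4
```

Request:
play_rows(
  series=[
    [0, 0, 0, 0],
    [0, 0, 0, 0],
    [0, 0, 0, 0],
    [0, 0, 0, 0],
    [0, 0, 0, 0],
    [0, 0, 0, 0],
    [0, 0, 0, 0],
    [0, 0, 0, 0],
    [0, 0, 0, 0],
    [0, 0, 0, 0],
  ],
  claw=255,
)

```text
time_s: 8.5
tool_pos: [570.5, 77.2, 69.3]
eef_rot: [0.708, -0.706, 0.01, -0.01]
wrist_force: [0.5, 4.2, 1.6]
width: 5.1
```

The jaws stopped at 5 mm with a small lateral force, which fits the 6 mm bar being held. Lifting 15 mm; the spring should read about 9 N.

Request:
play_rows(
  series=[
    [0, -0.003, 0, 0],
    [0, -0.006, 0, 0],
    [0, -0.009, 0, 0],
    [0, -0.012, 0, 0],
    [0, -0.015, 0, 0],
    [0, -0.018, 0, 0],
    [0, -0.021, 0, 0],
    [0, -0.024, 0, 0],
    [0, -0.026, 0, 0],
    [0, -0.026, 0, 0],
  ],
)

```text
time_s: 9.5
tool_pos: [570.3, 77.1, 84.8]
eef_rot: [0.708, -0.707, 0.01, -0.01]
wrist_force: [2.2, 3.2, -8.8]
width: 5.5
```

Run:
```python
from h import *
go(W((-169,27,84)),88.5)
im=cv2.resize(ctrl.capture('scene')[150:215,235:305,::-1],None,fx=11,fy=9.2,interpolation=2).copy()
cv2.imwrite('pics/c8.png',im)
p=ctrl.observe()['tool_pos'][:2]-PIV
for i in (5,10,15):
    a=np.radians(-i); n=np.array([[np.cos(a),-np.sin(a)],[np.sin(a),np.cos(a)]])@p+PIV
    print(i);go((*n,ctrl.observe()['tool_pos'][2]),88.37-i)
```

```text
t 9.5 pos [570.3  77.1  84.8] h 88.37 tilt [ 0.     0.001 -1.   ] q [-0.01  0.38 -0.18  1.01  0.    0.02] w 5.5 F [ 2.2  3.2 -8.8]
rows [-0.      0.0014 -0.0004] -0.0011
5
t 9.55 pos [570.3  77.1  84.7] h 88.37 tilt [ 0.     0.002 -1.   ] q [-0.01  0.38 -0.18  1.01  0.    0.02] w 5.3 F [ 3.4  1.6 -8.5]
rows [0.005  0.     0.0244] 0.0417
10
t 9.55 pos [570.3  77.1  84.7] h 88.37 tilt [ 0.     0.002 -1.   ] q [-0.01  0.38 -0.18  1.01  0.    0.02] w 5.3 F [ 3.4  1.6 -8.5]
rows [0.012  0.0001 0.0482] 0.0834
15
t 9.55 pos [570.3  77.1  84.7] h 88.37 tilt [ 0.     0.002 -1.   ] q [-0.01  0.38 -0.18  1.01  0.    0.02] w 5.3 F [ 3.4  1.6 -8.5]
rows [0.0212 0.0001 0.0714] 0.125
```

View pics/c8.png

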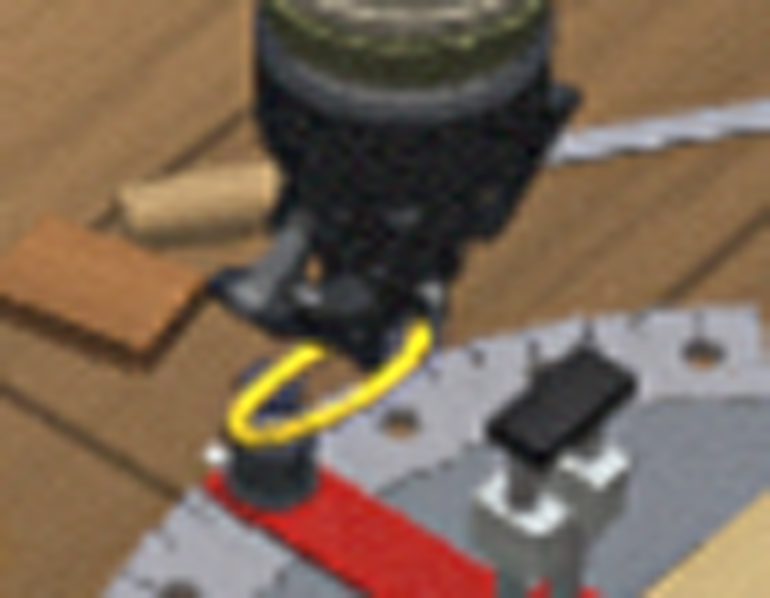

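The ring and pin have risen 15 mm with about 9 N on the wrist, so the pin is clear. Now I'll swing along the arc, turning the tool with the arm.

Request:
play_rows(
  series=[
    [0.0018, 0, 0.0098, 0.0167],
    [0.0033, 0, 0.0171, 0.0292],
    [0.005, 0, 0.0244, 0.0417],
    [0.0076, 0, 0.034, 0.0583],
    [0.0104, 0, 0.0435, 0.075],
    [0.0137, 0, 0.0529, 0.0917],
    [0.0173, 0, 0.0623, 0.1083],
    [0.0212, 0, 0.0714, 0.125],
    [0.0212, 0, 0.0714, 0.125],
    [0.0212, 0, 0.0714, 0.125],
  ],
)

```text
time_s: 10.55
tool_pos: [584.1, 119.5, 84.6]
eef_rot: [0.7, -0.699, 0.102, -0.102]
wrist_force: [2.7, 2.3, -8.5]
width: 5.0
```

Run:
```python
from h import *
p=np.array([570.3,77.1])-PIV;a=np.radians(-15); n=np.array([[np.cos(a),-np.sin(a)],[np.sin(a),np.cos(a)]])@p+PIV
go((*n,84.7),73.37)
q=ctrl.observe()['tool_pos'][:2]-PIV
print('turned',np.degrees(np.arctan2(p[1],p[0])-np.arctan2(q[1],q[0])),np.hypot(*p),np.hypot(*q))
cv2.imwrite('pics/c9.png',cv2.resize(ctrl.capture('scene')[145:225,230:320,::-1],None,fx=8,fy=7.5,interpolation=2))
```

```text
t 10.55 pos [584.1 119.5  84.6] h 73.43 tilt [ 0.     0.001 -1.   ] q [ 0.07  0.42 -0.12  1.03  0.    0.36] w 5.0 F [ 2.7  2.3 -8.5]
rows [ 0.0001 -0.0002  0.0002] 0.0005
turned 14.955233161577105 171.14263057461753 171.17540396677012
```

View pics/c9.png

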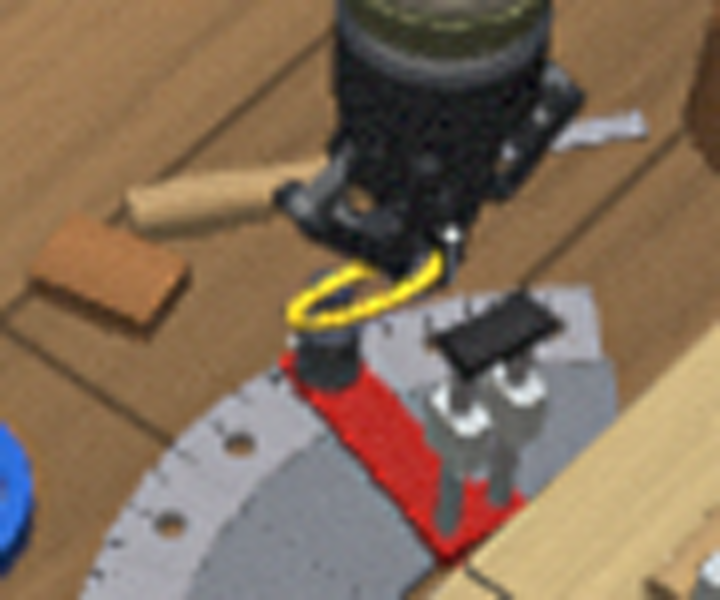

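The arm has swung one hole: the middle hole is now open at (240,440) and the ring is still held. Lowering with the pin held.

Request:
play_rows(
  series=[
    [0, 0.003, 0, 0],
    [0, 0.006, 0, 0],
    [0, 0.009, 0, 0],
    [0, 0.012, 0, 0],
    [0, 0.015, 0, 0],
    [0, 0.018, 0, 0],
    [0, 0.021, 0, 0],
    [0, 0.024, 0, 0],
    [0, 0.0255, 0, 0],
    [0, 0.0255, 0, 0],
  ],
)

```text
time_s: 11.6
tool_pos: [584.4, 119.8, 69.5]
eef_rot: [0.7, -0.699, 0.102, -0.102]
wrist_force: [3.4, 4.2, -4.3]
width: 4.8
```

The force is −4.3 N, which is still the spring alone with no push from the plate, so the pin is in the hole. Releasing.

Request:
play_rows(
  series=[
    [0, 0, 0, 0],
    [0, 0, 0, 0],
    [0, 0, 0, 0],
    [0, 0, 0, 0],
    [0, 0, 0, 0],
    [0, 0, 0, 0],
    [0, 0, 0, 0],
    [0, 0, 0, 0],
    [0, 0, 0, 0],
    [0, 0, 0, 0],
  ],
  claw=168,
)

```text
time_s: 12.6
tool_pos: [584.4, 119.8, 69.5]
eef_rot: [0.7, -0.699, 0.102, -0.102]
wrist_force: [0.2, 0.5, 0.5]
width: 29.2
```

Run:
```python
from h import *
go(W((-169,24,69.5),np.radians(15)),73.43)
```

```text
t 12.6 pos [584.4 119.8  69.5] h 73.44 tilt [ 0.001  0.002 -1.   ] q [ 0.07  0.43 -0.14  1.    0.    0.36] w 29.2 F [0.2 0.5 0.5]
rows [-0.0002 -0.     -0.0059] 0.0
```

Request:
play_rows(
  series=[
    [0, 0, -0.0059, 0],
    [0, -0.01, -0.0059, 0],
    [0, -0.025, -0.0059, 0],
    [0, -0.045, -0.0059, 0],
    [0, -0.07, -0.0059, 0],
    [0, -0.1, -0.0059, 0],
    [0, -0.14, -0.0059, 0],
    [0, -0.19, -0.0059, 0],
    [0, -0.24, -0.0059, 0],
    [0, -0.25, -0.0059, 0],
  ],
)

```text
time_s: 13.6
tool_pos: [585.4, 116.3, 224.9]
eef_rot: [0.701, -0.698, 0.099, -0.105]
wrist_force: [1.5, 0.4, 0.4]
width: 29.4
```

Request:
play_rows(
  series=[
    [-0.06, -0.02, 0, 0],
    [-0.12, -0.02, 0, 0],
    [-0.18, -0.02, 0, 0],
    [-0.24, -0.02, -0.06, 0],
    [-0.25, -0.02, -0.12, 0],
    [-0.25, -0.02, -0.2, 0],
    [-0.25, -0.02, -0.28, 0],
    [-0.25, -0.02, -0.36, 0],
    [-0.25, -0.02, -0.44, 0],
    [-0.25, -0.02, -0.5, 0],
  ],
)

```text
time_s: 14.6
tool_pos: [355.0, -130.5, 234.7]
eef_rot: [0.701, -0.699, 0.099, -0.106]
wrist_force: [0.5, -0.1, -0.3]
width: 28.8
```

Run:
```python
from h import *
def mask(im):
    h=cv2.cvtColor(im,cv2.COLOR_RGB2HSV);return cv2.inRange(h,(26,190,150),(34,255,255))
go((500,-100,250),73)
old={n:cv2.cvtColor(cv2.resize(cv2.imread(f'pics/{n}0.png'),(512,384),interpolation=3),cv2.COLOR_BGR2RGB) for n in('top','scene')}
fit={}
for n,(x0,y0,x1,y1) in(('top',(200,140,290,200)),('scene',(240,165,300,220))):
  for w,im,th in(('old',old[n],0),('new',ctrl.capture(n),np.radians(15))):
    m=mask(im)[y0:y1,x0:x1]; c=cv2.findNonZero(m)
    if c is None: print(n,w,'none');continue
    x,y,ww,hh=cv2.boundingRect(c); e=(x+x0+(ww-1)/2,y+y0+(hh-1)/2); fit[n,w]=e
    print(n,w,'bbox',ww,hh,'centre',e,'pred home',proj(n,W((-169,0,105),th)).round(1),'pred on plate',proj(n,W((-169,0,113),th)).round(1))
    if n=='top':cv2.imwrite(f'pics/f_{w}.png',im[:,:,::-1])
```

```text
t 14.6 pos [ 355.  -130.5  234.7] h 73.37 tilt [ 0.01   0.002 -1.   ] q [-0.57 -0.08 -0.35  1.3   0.01 -0.28] w 28.8 F [ 0.5 -0.1 -0.3]
rows [ 0.2173 -0.0231  0.118 ] 0.0031
top old bbox 22 19 centre (242.5, 172.0) pred home [243.  171.9] pred on plate [243.  171.5]
top new bbox 22 19 centre (227.5, 170.0) pred home [227.4 169.8] pred on plate [227.2 169.4]
scene old bbox 17 11 centre (265.0, 193.0) pred home [264.1 193.4] pred on plate [264.1 192. ]
scene new bbox 19 9 centre (275.0, 186.0) pred home [274.8 185.7] pred on plate [274.9 184.2]
```

The ring is at the 15° position and at the home height: scene row 186.0, against 185.7 predicted for home and 184.2 if riding on the plate. One last check that the loose items haven't moved, then I'll hand in.

Run:
```python
from h import *
a=cv2.cvtColor(cv2.resize(cv2.imread('pics/scene0.png'),(512,384),interpolation=3),cv2.COLOR_BGR2GRAY)
b=cv2.cvtColor(ctrl.capture('scene'),cv2.COLOR_RGB2GRAY)
for n,(x0,y0,x1,y1) in dict(dowel=(306,190,345,235),batten=(250,235,305,290),gouge=(240,155,315,180),offcut=(230,170,256,192),tape=(200,193,237,228),glue=(182,205,210,250),mallet=(312,115,348,172),square=(170,262,242,318)).items():
    s,r=cv2.phaseCorrelate(np.float32(a[y0:y1,x0:x1]),np.float32(b[y0:y1,x0:x1])); print(n,np.round(s,2),round(r,2))
s=ctrl.observe();print(s['time_s'],s['wrist_force'].round(1)); ctrl.close_job()
```

```text
dowel [0.09 0.47] 0.74
batten [ 0.01 -0.02] 1.01
gouge [0.51 0.52] 1.05
offcut [ 0.5  -0.06] 1.02
tape [-0.03 -0.09] 1.02
glue [0.03 0.54] 1.02
mallet [0.08 0.02] 0.98
square [-0.08  0.01] 1.04
14.75 [-0.1  0.5  0.2]
the job is handed in; nothing more can be done
```

The saw arm is now one hole (+15°) towards the round dowel on the operator's left, with the pin home in that hole. I handed the job in at 14.75 s of the 43 s allowed, with the robot clear of everything.

**How it was done:**
- One fingertip went down through the yellow ring and the jaws closed on its side bar.
- The pin was lifted about 15 mm, with about 9 N on the wrist, matching the stated spring force.
- The arm was swung 14.96° by the tool's own reading.
- The pin was lowered into the hole with only the spring's pull on the wrist (4.3 N), then released.

**Last checks:**
- **Pin home:** the ring shows within 0.3 px of its predicted place with the pin home at 15° in both views. A pin riding on the plate would sit about 1.5 px higher in the scene view.
- **Other items:** nothing shifted by more than about 0.5 px, which is the limit of the comparison. The dowel match was weaker (0.74) because the arm's post now shows differently near it.
- **Wrist force:** near zero at the end.

**What disagreed or differed:**
- **Not a true hook:** the moves keep the tool pointing down, so the ring was held between the fingertip inside it and the other finger.
- **Fingertip height:** the visible fingertips sat about 40 mm higher than the stated 19 mm ahead of the TCP, so I judged depth from pictures and contact.

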